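# Release the cam lock of a sealed parts box and slide its hatch open

### The arm

A 7-joint arm with a two-finger parallel gripper is mounted at the origin on the work surface; the furniture and walls round the work are solid. World frame = base frame: x ahead of the robot, y to its left, z up, the work surface at z = 0. Lengths are in m, angles in rad, forces in N, time in s.
With the tool pointing down it reaches from about 0.425 to 0.8 m from the base axis. Payload 8.3 kg.
Tool frame: the origin (TCP) lies midway between the tips of the shut fingers; the grasp point (between the pads) lies 19 mm behind it; z points along the fingers, y is the line along which they close (so a half turn about z gives the same grasp; the last joint's range is limited). The gripper opens to 85 mm and grips with 20 to 120 N. Pads are 22 mm wide; open, the fingers measure 114 mm over their backs; the gripper's body (76 mm by 85 mm) begins 54 mm behind the grasp point. The pads swing forward as they close: fully open they stand 13 mm farther back than shut.
Start: joints at [-1.38, 0.383, 0.016, 1.37, -0.006, 1.388, -0.046], TCP at [0.157, 0.605, 0.195] pointing down, gripper open.
Joint ranges: [-2.95, 2.95], [-0.25, 2.06], [-1.52, 1.56], [0.18, 2.33], [-1.44, 4.58], [0.02, 2.06], [-3.01, 3.01]. Speed limits (rad/s): [2.39, 2.39, 3.01, 3.01, 3.14, 3.14, 3.14].

### API

Orientations are given as [roll, pitch, yaw] about the fixed x, y, z axes, in that order (R = Rz(yaw) Ry(pitch) Rx(roll)).
In Python, from rig import * gives the robot as it stands.
- The arm moves only by the tool play_rows, never from a script. Its argument "plan" is a list of rows, each a list of 5 numbers: the shift along the tool's x, y, z in cm, then the turn about the tool's z in degrees, then the opening, from 0 (shut) to 1 (fully open). A call has exactly 10 rows; each row shifts and turns the commanded pose from where the row before left it, along the tool's axes as they then stand; what a row does not reach is not made up. A row lasts 1/12 s, in which the tool goes at most 41.7 mm and 7.16 degrees, less where a joint would pass 70% of its speed; a pose out of reach is approached as far as the arm can. A call is refused whole if a number of a shift passes 4.17 or a number of a turn 7.16, either way. A call with a gripper value outside its range is refused whole. The fingers move at their own pace and stop on an object; "grip_force" is the grip in N (left out, the last holds). Time passes only in rows, so rows that do not move let the fingers close, or fill a call up. It gives the time, the measured TCP pose, the force, the opening and the grip force at its end, in the units of the state.
- get_state(): the state, without advancing time (a new reading comes with each control period).
- read_camera(name): name is "scene" or "top" or "wrist"; returns (picture, depth): 400x640x3 uint8, blue, green, red; 400x640 float32, m along the optical axis (not along the pixel's ray), 0 where there is no reading.
- camera_info(name): a dict with "intrinsics" (3x3 intrinsics, pixels), "camera_from_world" (4x4, takes a point from world to camera coordinates). Camera axes: x right, y up, looking along -z (the intrinsics and any distortion apply to the point x, -y, -z); pixel columns grow to the right and rows downward; lengths in m; the calibration is good to about 2 mm. A picture is of the moment at which its call begins: read the wrist's pose just before it. camera_info takes no time and is no camera call; for the wrist camera it gives the pose at the moment of the call.
- finish_job(): hands the job in; it is judged then, once.
The state is a dict: "t": time; "joints": joint angles; "joint_vel": joint speeds; "joint_torque": joint torques, N m; "position": TCP position; "ee_rot": TCP orientation; "force": force on the tool from outside, world axes, zero at the start; "ft_torque": the same for the moment, N m; "gripper_width": opening from 0.0 (shut) to 1.0 (fully open); "grip_force": force on a finger pad.
Only numpy, scipy, OpenCV 4.12 (cv2) and the standard library are available. Lean on these libraries where they do the work, as an engineer would, in place of code of your own. Each camera call takes 0.05 s, during which the arm holds its last target. There are 200 camera calls.

### The job

Open the grey steel parts box so that the steel weights stored in it can be reached. Turn the black cam knob clockwise until the sprung bolt drops fully into the cam's notch and stays there by itself; then lift the hatch by its bridge handle out of its recessed seat, slide it sideways along its channels, away from the well, right up to the end stop, and leave it lying flat on the deck there. Leave the things around the box where they are.

Things in the scene. Friction and masses are not known exactly. Their poses are not given: they have to be found in the camera images.
- parts_box: Fixed grey box, 132 x 238 mm, grey cam block (97 x 88 mm, top z = 60 mm) on its front (-x) side. Origin: on the bench under the well's centre, also the closed hatch's centre. +x points away from the cam block, +y along the channels to deck and end stop. Hatch seat at z = 56 mm in a recess 100 mm square, 6 mm deep. Cam axis at x = -120 mm, y = 0; the bolt runs from it along y = 0 to the hatch.
- end_stop (a point): Foot of the end stop's face, at x = 0, y = 152 mm, z = 62 mm of the box: the hatch's edge comes to it. The flat deck (z = 62 mm) runs from here back to y = 50 mm. Steel channels along both sides (webs at x = +-58 mm, lips in to x = +-51 mm, top z = 83 mm) guide the hatch and let it rise at most 12 mm off its seat. Axes as the box's.
- cam_knob (a joint): Knob angle, rad, growing clockwise seen from above, range -0.15 to 1.95. At 1.30 nose and notch point along the box's +x at the bolt's roller and it drops in; before, the nose stands (1.30 - value) counter-clockwise of that. Let go within 0.15 of 1.30 the spring turns the knob home; held off-centre, the bolt stays partly out; turned past, it is pushed out again. Needs 0.05 to 0.35 N m.
- knob_grip (a point): Centre of the black bar grip of the cam knob, on the axis of turning, z = 100 mm. The bar is 12 mm thick, about 44 mm long with its pointed nose, and stands from z = 78 to 112 mm; the notched steel cam disc below is 60 mm across, top at z = 69 mm. Its x axis runs along the bar to the nose and turns with it; z is up.
- cam_bolt (a joint): Travel of the sprung bolt (flat steel bar 10 mm wide with a roller on its tail), m. 0: thrown 7.5 mm into the slot in the hatch's front edge, so that the hatch can neither rise more than 2 mm nor slide. 0.010: drawn back with its roller fully down in the cam's notch, clear of the hatch. A spring (5 to 8 N) pulls it towards the notch.
- hatch_grip (a point): Centre of the hatch's handle bar, 56 mm long along the hatch's x, 12 mm thick, 18 mm tall, 20 mm clear of the plate; 40 mm above the plate's underside. Closed: at x = y = 0, z = 96 mm of the box; on the deck 6 mm higher; against the stop at y = 104 mm. Loose steel hatch, 0.28 to 0.46 kg, plate 96 x 96 x 12 mm, its four ears run in the channels with 2 mm play. Axes as the box's.
- scrap_dish: Bystander: small black dish, 75 mm wide, 18 mm high, in the corner beside the cam block; origin under its centre.
- loose_weight: Bystander: turned steel weight, 33 mm wide, 28 mm high, near the dish; origin under its centre.
- red_screwdriver: Bystander: screwdriver 164 mm long with a 20 mm handle, lying right of the cam block; origin under its middle.
- blue_bottle: Bystander: white squeeze bottle with a blue needle cap, 34 mm wide, 100 mm high, right of the box; origin under its centre.
Things that resemble listed ones, but are neither listed nor needed, are in the scene too. What is shaped like the part that bears hatch_grip but blue is not meant.

How it is judged:
By the outcome, as a careful person would: the job done as asked, in the order asked, and still so for the second after the job is handed in, with the robot touching nothing.
It also fails if it takes over 42 s, if anything falls off the work surface, if the arm or the gripper's body presses on something with over 40 N, if the wrist force passes 120 N, or if a joint passes its speed limit or range.

## Working session

There is one attempt and no reset: what is moved stays moved. The work goes in short steps, Python scripts to look and compute and a tool call to move; the robot and the scene stay as the last step left them, time stands still between calls to the robot, and variables do not carry over. Pictures are saved under pics/ and viewed, at most 10 in all, crops included, and the job is handed in when it is done.

Besides the shell and the picture viewer there is one more tool, called after "Request:" by a JSON object that holds its "api" and its "payload", one argument or row to a line. play_rows: Moves the arm, as the interface text tells. Its arguments: {"type":"object","properties":{"plan":{"type":"array"},"grip_force":{"type":"number"}},"required":["plan"]}

```bash
mkdir -p pics; python3 - <<'E'
from rig import *
import cv2,numpy as np
s=get_state();print(s)
for n in("scene","top"):
    p,d=read_camera(n);i=camera_info(n);cv2.imwrite(f"pics/{n}0.png",p);np.savez(f"pics/{n}0.npz",p=p,d=d,K=i["intrinsics"],T=i["camera_from_world"]);print(n,i)
E
```

```text
{'t': 0.0, 'joints': array([-1.37989544,  0.38421932,  0.01636644,  1.3711707 , -0.00628009,
        1.38819334, -0.04647443]), 'joint_vel': array([ 0.0015721 ,  0.00097984, -0.00049438, -0.0001186 ,  0.00079433,
        0.00195575,  0.00040161]), 'joint_torque': array([-2.76016972e-04, -6.27583194e+01,  8.44327491e-01, -3.71835172e+01,
        1.67256914e-02,  1.39567087e-02, -2.60996865e-05]), 'position': array([0.15675327, 0.60442802, 0.19448313]), 'ee_rot': array([-3.13965229e+00,  5.12353677e-05,  2.88789165e+00]), 'force': array([-0.09662201,  0.1513333 , -0.12094303]), 'ft_torque': array([-0.00695781,  0.01212331,  0.05834361]), 'grip_force': 0.0, 'gripper_width': 0.9963414294895234}
scene {'intrinsics': array([[391.52654375,   0.        , 311.3538334 ],
       [  0.        , 391.52654375, 197.79255706],
       [  0.        ,   0.        ,   1.        ]]), 'camera_from_world': array([[ 0.46733445, -0.88401386, -0.01086334, -0.17529039],
       [ 0.69532046,  0.35993713,  0.62207292, -0.35246905],
       [-0.54601096, -0.29826961,  0.78288395, -1.01147865],
       [ 0.        ,  0.        ,  0.        ,  1.        ]])}
top {'intrinsics': array([[476.74072148,   0.        , 317.98052866],
       [  0.        , 476.74072148, 198.6140666 ],
       [  0.        ,   0.        ,   1.        ]]), 'camera_from_world': array([[ 0.01415167, -0.99978066, -0.01543926,  0.04327934],
       [ 0.99528343,  0.01260262,  0.09618764, -0.45531978],
       [-0.09597197, -0.01672765,  0.99524347, -1.29458206],
       [ 0.        ,  0.        ,  0.        ,  1.        ]])}
```

View pics/top0.png

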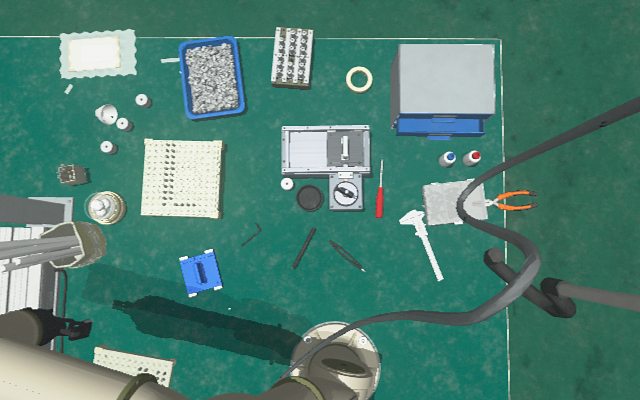

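View pics/scene0.png

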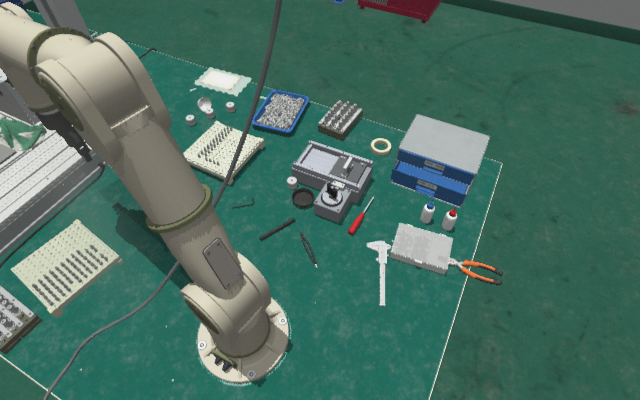

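The top view shows the box around (282–371, 125–175), the hatch handle near (346,149), the knob near (346,193), the dish at (310,198) and the weight at (287,184). Next I'll zoom in and measure.

```bash
cat > h.py <<'E'
import numpy as np,cv2
def ray(K,T,u,v,z):
    T=np.asarray(T);R=T[:3,:3];c=-R.T@T[:3,3]
    d=R.T@np.array([(u-K[0,2])/K[0,0],-(v-K[1,2])/K[1,1],-1.]);return c+d*(z-c[2])/d[2]
def proj(K,T,p):
    c=T[:3,:3]@np.asarray(p)+T[:3,3];return K[0,0]*c[0]/-c[2]+K[0,2],K[1,1]*-c[1]/-c[2]+K[1,2]
def cloud(K,T,d):
    v,u=np.mgrid[:d.shape[0],:d.shape[1]]
    c=np.stack([(u-K[0,2])/K[0,0]*d,-(v-K[1,2])/K[1,1]*d,-d],-1)
    return (c-T[:3,3])@T[:3,:3]
E
python3 - <<'E'
from h import *
a=np.load("pics/top0.npz");p,d,K,T=a["p"],a["d"],a["K"],a["T"]
c=p[110:220,270:400];cv2.imwrite("pics/topc.png",cv2.resize(c,None,fx=6,fy=5.4,interpolation=cv2.INTER_CUBIC))
P=cloud(K,T,d)
for u,v in[(346,150),(346,193),(305,150),(340,205),(290,128),(364,128),(500,300)]:print(u,v,P[v,u].round(4))
# high regions
for lo,hi,n in[(.075,.09,'channels'),(.053,.064,'deck/camblock'),(.09,.125,'tops')]:
    z=P[...,2];m=((z>lo)&(z<hi)).astype(np.uint8);m[:115]=0;m[215:]=0;m[:,:275]=0;m[:,380:]=0
    k,l,s,ce=cv2.connectedComponentsWithStats(m)
    for i in range(1,k):
        if s[i,4]>15:print(n,s[i],P[l==i].mean(0).round(4),P[l==i].min(0).round(4),P[l==i].max(0).round(4))
z=P[...,2];m=((z>.045)&(z<.13)).astype(np.uint8);m[:115]=0;m[180:]=0;m[:,:275]=0;m[:,380:]=0
r=cv2.minAreaRect(P[m>0][:,:2].astype(np.float32));print(r,cv2.boxPoints(r))
E
```

```text
346 150 [ 0.5748 -0.0233  0.1068]
346 193 [ 0.4618 -0.0242  0.1088]
305 150 [0.583  0.0858 0.0599]
340 205 [ 0.4347 -0.0105  0.0587]
290 128 [0.6369 0.1257 0.086 ]
364 128 [ 0.6389 -0.0715  0.0861]
500 300 [ 0.2991 -0.0701  1.0621]
channels [282 125  87  23 394] [0.6385 0.0409 0.0823] [ 0.5863 -0.0826  0.075 ] [0.6489 0.1476 0.0894]
channels [282 167  88  11 422] [0.5267 0.0239 0.082 ] [ 0.5076 -0.0855  0.075 ] [0.5349 0.1453 0.089 ]
deck/camblock [281 127   4  43 125] [0.5869 0.1471 0.061 ] [0.5302 0.1417 0.0547] [0.6455 0.1526 0.0639]
deck/camblock [335 129  18   3  28] [ 0.64   -0.0156  0.0607] [ 0.6358 -0.041   0.0573] [0.6427 0.0052 0.0634]
deck/camblock [360 129   9  38 212] [ 0.593  -0.0765  0.0604] [ 0.5404 -0.0849  0.0531] [ 0.6433 -0.0631  0.064 ]
deck/camblock [ 288  130   40   38 1098] [0.5884 0.0808 0.061 ] [0.5353 0.0257 0.053 ] [0.6394 0.133  0.064 ]
deck/camblock [283 172  86  38 796] [ 0.478  -0.0117  0.0595] [ 0.4235 -0.0852  0.053 ] [0.525  0.1443 0.064 ]
tops [342 136   5  22  92] [ 0.5863 -0.0189  0.1046] [ 0.5586 -0.0237  0.0902] [ 0.6124 -0.0126  0.1118]
tops [338 187  16  11  88] [ 0.4653 -0.0225  0.1085] [ 0.4531 -0.0422  0.0909] [ 0.4774 -0.0033  0.1178]
((0.5749340057373047, 0.03230670839548111), (0.1461879163980484, 0.23797160387039185), 1.1986123323440552) [[ 0.49936706  0.14973749]
 [ 0.504345   -0.08818205]
 [ 0.65050095 -0.08512408]
 [ 0.645523    0.15279546]]
```

View pics/topc.png

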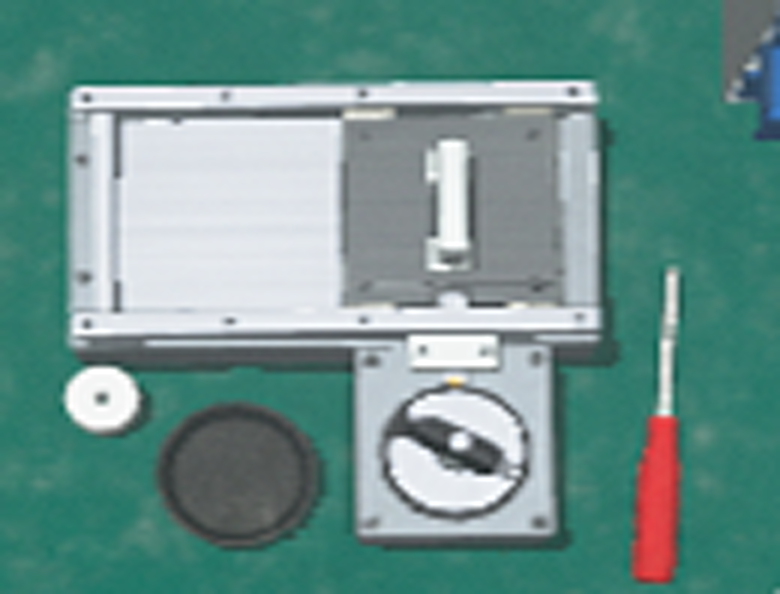

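Request:
{"api": "play_rows", "payload": {
  "plan": [
    [-3.4,-1.1,0,0,0.5],
    [-3.4,-1.1,0,0,0.5],
    [-3.4,-1.1,0,0,0.5],
    [-3.4,-1.1,0,0,0.5],
    [-3.4,-1.1,0,0,0.5],
    [-3.4,-1.1,0,0,0.5],
    [-3.4,-1.1,0,0,0.5],
    [-3.4,-1.1,0,0,0.5],
    [-1.5,-3.4,0,0,0.5],
    [-1.5,-3.4,0,0,0.5]
  ]
}}

```text
t: 0.93
position: [0.4112, 0.3762, 0.194]
ee_rot: [-3.139, -0.001, 2.887]
force: [0.5, -0.7, 0.4]
gripper_width: 0.502
grip_force: 0.0
```

Request:
{"api": "play_rows", "payload": {
  "plan": [
    [-1.5,-3.4,0,0,0.5],
    [-1.5,-3.4,0,0,0.5],
    [-1.5,-3.4,0,0,0.5],
    [-1.5,-3.4,0,0,0.5],
    [-1.5,-3.4,0,0,0.5],
    [-1.5,-3.4,0,0,0.5],
    [-1.5,-3.4,0,0,0.5],
    [-1.5,-3.4,0,0,0.5],
    [-1.5,-3.4,0,0,0.5],
    [-1.5,-3.4,0,0,0.5]
  ]
}}

```text
t: 1.77
position: [0.4695, 0.0095, 0.1954]
ee_rot: [3.141, -0.0, 2.888]
force: [1.0, 0.2, 0.1]
gripper_width: 0.502
grip_force: 0.0
```

Request:
{"api": "play_rows", "payload": {
  "plan": [
    [0,0,0,7,0.5],
    [0,0,0,7,0.5],
    [0,0,0,7,0.5],
    [0,0,0,7,0.5],
    [0,0,0,7,0.5],
    [0,0,0,7,0.5],
    [0,0,0,7,0.5],
    [0,0,0,7,0.5],
    [0,0,0,7,0.5],
    [0,0,0,7,0.5]
  ]
}}

```text
t: 2.6
position: [0.4695, 0.0114, 0.1951]
ee_rot: [-3.141, 0.0, 1.66]
force: [-0.6, -0.5, -0.1]
gripper_width: 0.501
grip_force: 0.0
```

```bash
python3 - <<'E'
from rig import *
from h import *
i=camera_info("wrist");p,d=read_camera("wrist");cv2.imwrite("pics/w1.png",p);np.savez("pics/w1.npz",p=p,d=d,K=i["intrinsics"],T=i["camera_from_world"])
print({k:v for k,v in i.items() if k!='camera_from_world'});T=i["camera_from_world"];print(-T[:3,:3].T@T[:3,3],proj(i["intrinsics"],T,[.4653,-.0225,.112]))
print(get_state()["joints"].round(3))
E
```

```text
{'intrinsics': array([[310.56260582,   0.        , 318.24485937],
       [  0.        , 310.56260582, 206.14264252],
       [  0.        ,   0.        ,   1.        ]])}
[0.46245584 0.09134431 0.37294045] (np.float64(310.2887606688754), np.float64(233.6751631203333))
[-0.578  0.037  0.504  1.795 -0.018  1.315  0.01 ]
```

View pics/w1.png

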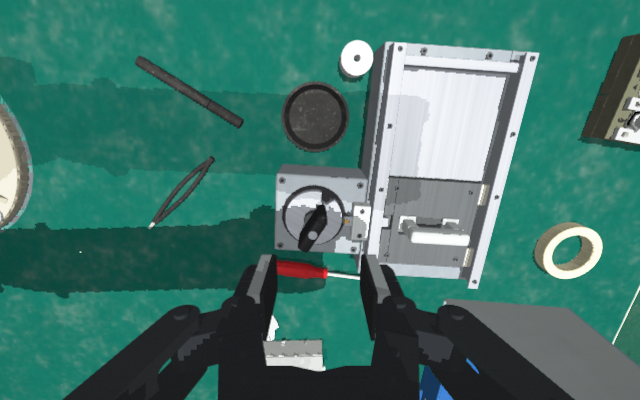

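The wrist view shows the knob bar from about (318,192) to (305,250), the hatch handle around (435,230), and the cam block and channels all clear. Next I'll measure from depth.

```bash
cat >> h.py <<'E'
def comps(P,lo,hi,box,mn=30):
    z=P[...,2];m=((z>lo)&(z<hi)&(P[...,0]>box[0])&(P[...,0]<box[1])&(P[...,1]>box[2])&(P[...,1]<box[3])).astype(np.uint8)
    k,l,s,_=cv2.connectedComponentsWithStats(m)
    for i in range(1,k):
        if s[i,4]>=mn:
            q=P[l==i];r=cv2.minAreaRect(q[:,:2].astype(np.float32))
            c=q[:,:2]-q[:,:2].mean(0);w=np.linalg.svd(c,full_matrices=False)[2][0]
            print(s[i],"mean",q.mean(0).round(4),"med z",np.median(q[:,2]).round(4),"rect c",np.round(r[0],4),"size",np.round(r[1],4),"axis deg",np.degrees(np.arctan2(w[1],w[0])).round(1))
E
python3 - <<'E'
from h import *
a=np.load("pics/w1.npz");p,d,K,T=a["p"],a["d"],a["K"],a["T"]
P=cloud(K,T,d)
print("knob");comps(P,.1,.12,(.42,.51,-.07,.02))
print("handle");comps(P,.09,.115,(.54,.65,-.07,.04))
print("chan");comps(P,.077,.09,(.5,.66,-.1,.17),100)
print("block");comps(P,.052,.063,(.41,.512,-.08,.04),100)
# knob nose outline pixels: dark in crop
c=p[160:275,260:400];cv2.imwrite("pics/w1c.png",cv2.resize(c,None,fx=5,fy=5,interpolation=cv2.INTER_CUBIC))
E
```

```text
knob
[298 212  30  41 587] mean [ 0.4674 -0.0217  0.1097] med z 0.1105 rect c [ 0.468  -0.0229] size [0.0412 0.0124] axis deg -115.8
handle
[407 226  63  20 971] mean [ 0.5861 -0.0181  0.1024] med z 0.1046 rect c [ 0.5876 -0.0202] size [0.0555 0.0127] axis deg 1.9
chan
[ 366   42   41  216 2725] mean [0.5285 0.0563 0.0823] med z 0.0824 rect c [0.5296 0.0449] size [0.0131 0.2012] axis deg -88.6
[ 467   52   73  237 3039] mean [0.6415 0.0463 0.0824] med z 0.0825 rect c [0.6424 0.0323] size [0.0125 0.2319] axis deg -88.5
block
[ 275  172   85   79 2872] mean [ 0.4622 -0.0065  0.0589] med z 0.059 rect c [ 0.4692 -0.024 ] size [0.0871 0.0881] axis deg 37.3
[309 223  43  31 643] mean [ 0.4954 -0.0538  0.059 ] med z 0.059 rect c [ 0.489  -0.0484] size [0.046  0.0372] axis deg -145.0
```

View pics/w1c.png

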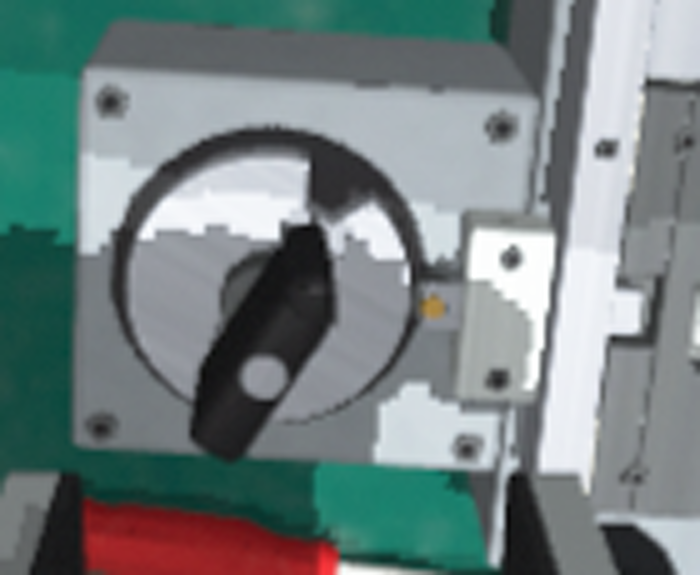

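The bar's nose points up at crop (305,225), the cam notch is near (335,190) and the axis dot is at (265,375).

```bash
python3 - <<'E'
from h import *
a=np.load("pics/w1.npz");p,d,K,T=a["p"],a["d"],a["K"],a["T"]
f=lambda x,y,z:ray(K,T,260+(x+.5)/5-.5,160+(y+.5)/5-.5,z)
A=f(265,375,.112);N=f(338,190,.069);N2=f(335,200,.069);L=f(308,225,.112);M=f(215,445,.112)
print(A,N,L,M)
for q in(N,L):v=q-A;print(np.degrees(np.arctan2(v[1],v[0])),np.hypot(*v[:2]))
v=L-M;print(np.degrees(np.arctan2(v[1],v[0])))
print(f(432,305,.075))
E
```

```text
[ 0.46747888 -0.02322364  0.112     ] [4.79691765e-01 2.43851221e-04 6.90000000e-02] [0.47261212 0.00621651 0.112     ] [ 0.45943024 -0.0381479   0.112     ]
62.506765647010084 0.026455204508286825
80.10924739191373 0.029884325534153183
73.45188149504978
[ 0.50103997 -0.02077209  0.075     ]
```

Request:
{"api": "play_rows", "payload": {
  "plan": [
    [0,0,0,6.2,0.5],
    [0,0,0,6.2,0.5],
    [0,0,0,6.2,0.5],
    [0,0,0,6.2,0.5],
    [0,0,0,6.2,0.5],
    [-1.6,0.7,0,0,0.5],
    [-1.6,0.64,0,0,0.5],
    [0,0,2.0,0,0.5],
    [0,0,2.0,0,0.5],
    [0,0,0,0,0.5]
  ]
}}

```text
t: 3.48
position: [0.4657, -0.0235, 0.1522]
ee_rot: [-3.137, 0.003, 1.127]
force: [-0.6, 0.6, -0.5]
gripper_width: 0.495
grip_force: 0.0
```

```bash
python3 - <<'E'
from rig import *
s=get_state();print(s["position"],s["ee_rot"],s["joints"].round(2))
E
```

```text
[ 0.46573387 -0.02350151  0.15217014] [-3.13686577e+00  3.06499671e-03  1.12738255e+00] [-0.54  0.07  0.55  1.87 -0.04  1.22 -0.42]
```

Request:
{"api": "play_rows", "payload": {
  "plan": [
    [0.1,0.15,1.5,0,0.5],
    [0,0,1.5,0,0.5],
    [0,0,1.5,0,0.5],
    [0,0,1.5,0,0.5],
    [0,0,1.1,0,0.5],
    [0,0,0,0,0.3],
    [0,0,0,0,0.0],
    [0,0,0,0,0.0],
    [0,0,0,0,0.0],
    [0,0,0,0,0.0]
  ],
  "grip_force": 50
}}

```text
t: 4.32
position: [0.4706, -0.0229, 0.0854]
ee_rot: [3.14, -0.001, 1.125]
force: [-0.6, 0.4, 0.2]
gripper_width: -0.002
grip_force: 0.0
```

```bash
python3 - <<'E'
from rig import *
from h import *
s=get_state();print(s["position"],s["ee_rot"],s["force"],s["gripper_width"],s["grip_force"],s["joints"])
i=camera_info("wrist");p,d=read_camera("wrist");cv2.imwrite("pics/w2.png",p);np.savez("pics/w2.npz",p=p,d=d,K=i["intrinsics"],T=i["camera_from_world"])
E
```

```text
[ 0.47059634 -0.02293257  0.08539589] [ 3.14046937e+00 -8.68115078e-04  1.12548652e+00] [-0.62338008  0.40917421  0.2378596 ] -0.0021288563413718983 0.0 [-0.52411237  0.14881912  0.55396111  1.94996663 -0.08965771  1.06512814
 -0.37701116]
```

View pics/w2.png

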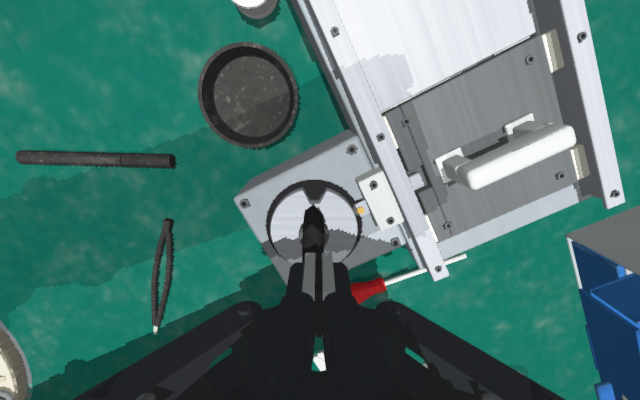

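```bash
python3 - <<'E'
from h import *
a=np.load("pics/w2.npz");p,d,K,T=a["p"],a["d"],a["K"],a["T"]
for q in([.4706,-.0229,.0854],[.4706,-.0229,.1044],[.4675,-.0232,.112],[.4675,-.0232,.078]):print(q,proj(K,T,q))
P=cloud(K,T,d)
comps(P,.09,.12,(.42,.51,-.07,.03))
c=p[170:320,240:400];cv2.imwrite("pics/w2c.png",cv2.resize(c,None,fx=4.9,fy=4,interpolation=cv2.INTER_CUBIC))
E
```

```text
[0.4706, -0.0229, 0.0854] (np.float64(317.27300036848305), np.float64(238.06399594684984))
[0.4706, -0.0229, 0.1044] (np.float64(317.2201313163775), np.float64(251.9138111221899))
[0.4675, -0.0232, 0.112] (np.float64(312.30214928597604), np.float64(260.91810019186585))
[0.4675, -0.0232, 0.078] (np.float64(313.1801416827237), np.float64(235.61834250257326))
[303 212  22  51 816] mean [ 0.4737 -0.0109  0.1073] med z 0.1101 rect c [ 0.4722 -0.0147] size [0.0233 0.012 ] axis deg -118.3
```

View pics/w2c.png

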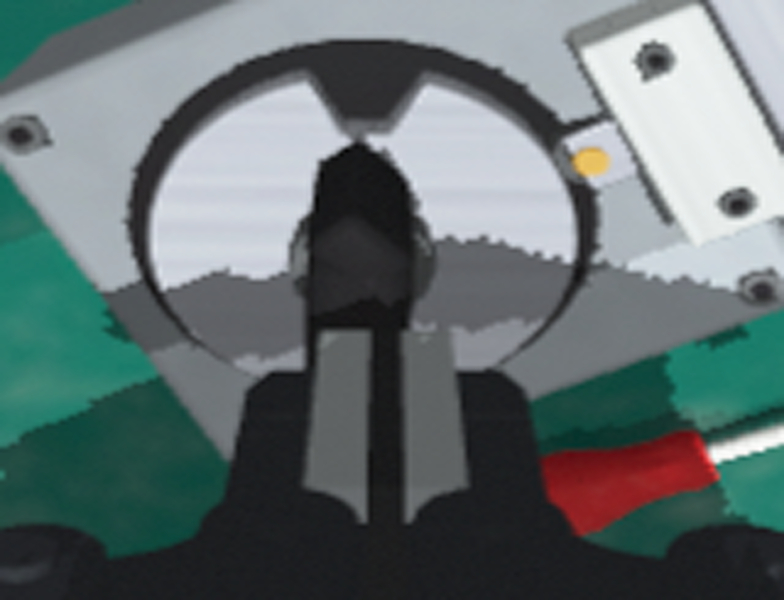

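```bash
python3 - <<'E'
from rig import *
from h import *
a=np.load("pics/w2.npz");p,d,K,T=a["p"],a["d"],a["K"],a["T"]
P=cloud(K,T,d)
for r in(244,248,252,254,258,265,275,290):print(r,[P[r,c].round(4).tolist() for c in(308,318,329)])
i=camera_info("scene");p,d=read_camera("scene");K,T=i["intrinsics"],i["camera_from_world"]
u,v=map(int,proj(K,T,[.4675,-.0232,.1]));print(u,v)
cv2.imwrite("pics/s2c.png",cv2.resize(p[v-70:v+30,u-60:u+70],None,fx=6,fy=6,interpolation=cv2.INTER_CUBIC))
E
```

```text
244 [[0.4696, -0.0135, 0.1109], [0.4744, -0.0158, 0.1109], [0.4727, -0.0373, 0.0684]]
248 [[0.4685, -0.0158, 0.1107], [0.4736, -0.0177, 0.1116], [0.4713, -0.0402, 0.0682]]
252 [[0.4673, -0.0181, 0.1102], [0.4723, -0.0203, 0.1106], [0.47, -0.0431, 0.0679]]
254 [[0.4708, -0.012, 0.1262], [0.4751, -0.0144, 0.1257], [0.4801, -0.0164, 0.1264]]
258 [[0.4707, -0.0126, 0.1293], [0.4752, -0.0142, 0.1303], [0.4799, -0.0165, 0.1302]]
265 [[0.4707, -0.0129, 0.1357], [0.4755, -0.0136, 0.1381], [0.4798, -0.0163, 0.1371]]
275 [[0.4713, -0.0124, 0.1456], [0.4754, -0.0137, 0.1467], [0.4795, -0.0161, 0.146]]
290 [[0.4714, -0.0129, 0.1563], [0.4752, -0.0141, 0.1571], [0.4791, -0.016, 0.1571]]
332 189
```

View pics/s2c.png

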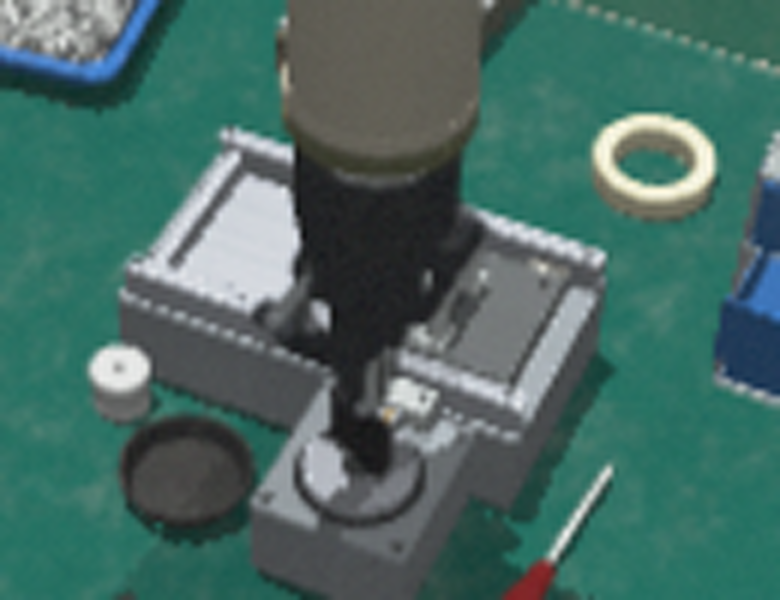

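The wrist depth puts the fingertips at about z 0.126, above the bar top at 0.112, so the real tips sit about 40 mm above the reported TCP. I'll open and go down in steps, watching the force.

Request:
{"api": "play_rows", "payload": {
  "plan": [
    [-0.15,-0.27,0,0,0.5],
    [0,0,0,0,0.5],
    [0,0,0,0,0.5],
    [0,0,0,0,0.5],
    [0,0,0,0,0.5],
    [0,0,0.4,0,0.5],
    [0,0,0.4,0,0.5],
    [0,0,0.4,0,0.5],
    [0,0,0.4,0,0.5],
    [0,0,0,0,0.5]
  ]
}}

```text
t: 5.25
position: [0.4661, -0.0233, 0.0674]
ee_rot: [-3.14, 0.001, 1.125]
force: [0.3, 0.2, 0.6]
gripper_width: 0.502
grip_force: 0.0
```

```bash
python3 - <<'E'
from rig import *
from h import *
s=get_state();print(s["position"],s["ee_rot"],s["force"])
i=camera_info("wrist");p,d=read_camera("wrist");K,T=i["intrinsics"],i["camera_from_world"]
P=cloud(K,T,d);cv2.imwrite("pics/w3.png",p[150:330,210:430].repeat(3,0).repeat(3,1))
for r in range(235,300,5):print(r,[P[r,c].round(3).tolist() for c in(275,285,290,295,315,335,340,345,355)])
E
```

```text
[ 0.46610474 -0.02325435  0.0673672 ] [-3.14011658e+00  1.17548979e-03  1.12507228e+00] [0.29505946 0.17418909 0.61062781]
235 [[0.443, -0.01, 0.068], [0.449, -0.013, 0.068], [0.452, -0.014, 0.068], [0.455, -0.015, 0.068], [0.474, -0.004, 0.109], [0.477, -0.026, 0.068], [0.48, -0.027, 0.068], [0.483, -0.029, 0.068], [0.488, -0.031, 0.068]]
240 [[0.442, -0.013, 0.068], [0.447, -0.015, 0.068], [0.45, -0.017, 0.068], [0.453, -0.018, 0.068], [0.473, -0.006, 0.11], [0.477, -0.025, 0.078], [0.479, -0.03, 0.068], [0.481, -0.031, 0.068], [0.487, -0.035, 0.067]]
245 [[0.44, -0.016, 0.068], [0.446, -0.018, 0.07], [0.449, -0.02, 0.068], [0.452, -0.021, 0.068], [0.472, -0.008, 0.111], [0.476, -0.027, 0.079], [0.477, -0.033, 0.068], [0.48, -0.035, 0.068], [0.486, -0.038, 0.067]]
250 [[0.439, -0.019, 0.068], [0.444, -0.022, 0.068], [0.447, -0.023, 0.068], [0.45, -0.025, 0.067], [0.471, -0.011, 0.11], [0.474, -0.031, 0.077], [0.476, -0.037, 0.067], [0.479, -0.038, 0.068], [0.484, -0.04, 0.069]]
255 [[0.452, -0.006, 0.108], [0.443, -0.024, 0.069], [0.446, -0.026, 0.068], [0.449, -0.027, 0.069], [0.4
[... 1146 characters left out ...]
0.059], [0.468, -0.064, 0.058], [0.474, -0.066, 0.06]]
285 [[0.446, -0.018, 0.113], [0.429, -0.049, 0.06], [0.432, -0.05, 0.059], [0.436, -0.051, 0.06], [0.463, -0.028, 0.111], [0.46, -0.064, 0.058], [0.463, -0.066, 0.058], [0.466, -0.067, 0.058], [0.464, -0.107, 0.0]]
290 [[0.444, -0.021, 0.113], [0.426, -0.054, 0.056], [0.431, -0.054, 0.06], [0.434, -0.055, 0.06], [0.462, -0.03, 0.111], [0.445, -0.104, -0.0], [0.449, -0.107, -0.001], [0.453, -0.109, -0.0], [0.461, -0.112, -0.0]]
295 [[0.443, -0.024, 0.113], [0.401, -0.09, -0.0], [0.428, -0.058, 0.058], [0.432, -0.059, 0.059], [0.46, -0.033, 0.111], [0.443, -0.11, -0.0], [0.447, -0.111, 0.0], [0.451, -0.114, -0.001], [0.461, -0.112, 0.008]]
```

View pics/w3.png

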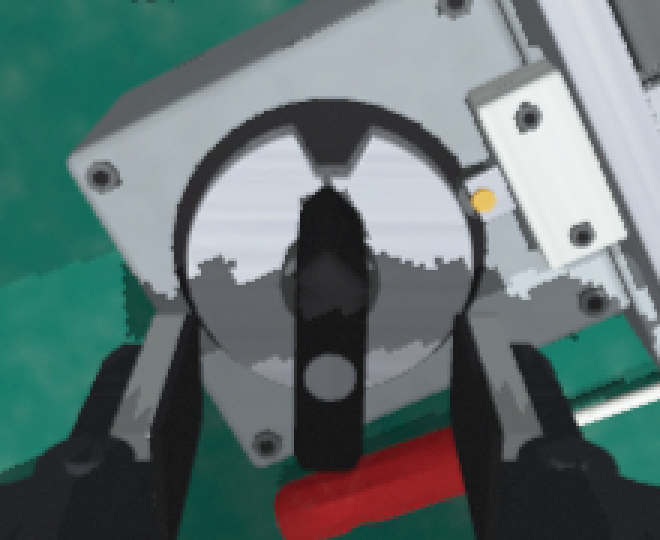

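The bar is centred and aligned between the open fingers, whose tips are at z≈0.108. I'll go down 2.6 cm and grip.

Request:
{"api": "play_rows", "payload": {
  "plan": [
    [0,0.1,0.7,0,0.5],
    [0,0,0.7,0,0.5],
    [0,0,0.7,0,0.5],
    [0,0,0.5,0,0.5],
    [0,0,0,0,0.5],
    [0,0,0,0,0.0],
    [0,0,0,0,0.0],
    [0,0,0,0,0.0],
    [0,0,0,0,0.0],
    [0,0,0,0,0.0]
  ],
  "grip_force": 50
}}

```text
t: 6.13
position: [0.4671, -0.0232, 0.043]
ee_rot: [-3.14, -0.0, 1.125]
force: [-6.8, 1.2, 7.5]
gripper_width: 0.132
grip_force: 59.7
```

Request:
{"api": "play_rows", "payload": {
  "plan": [
    [0,0,0,6.3,0],
    [0,0,0,6.3,0],
    [0,0,0,6.3,0],
    [0,0,0,6.3,0],
    [0,0,0,6.3,0],
    [0,0,0,6.3,0],
    [0,0,0,6.3,0],
    [0,0,0,6.3,0],
    [0,0,0,6.3,0],
    [0,0,0,6.3,0]
  ]
}}

```text
t: 6.97
position: [0.4668, -0.023, 0.043]
ee_rot: [-3.14, 0.002, 0.021]
force: [-8.1, 4.2, 10.5]
gripper_width: 0.133
grip_force: 60.2
```

```bash
python3 - <<'E'
from rig import *
from h import *
s=get_state();print(s["position"],s["ee_rot"],s["force"],s["ft_torque"],s["joints"].round(2),s["gripper_width"])
E
```

```text
[ 0.46679177 -0.0229723   0.04301937] [-3.14007798e+00  1.88433813e-03  2.05333390e-02] [-8.11657424  4.2020165  10.45517696] [0.62678007 1.65837274 0.15412147] [-0.65  0.22  0.71  2.01 -0.18  0.97 -1.4 ] 0.13307650034985385
```

Request:
{"api": "play_rows", "payload": {
  "plan": [
    [0,0,0,0,0],
    [0,0,0,0,0.4],
    [0,0,0,0,0.5],
    [0,0,0,0,0.5],
    [0,0,0,0,0.5],
    [0,0,-1,0,0.5],
    [0,0,-2,0,0.5],
    [0,0,-3,0,0.5],
    [0,0,-3,0,0.5],
    [0,0,0,0,0.5]
  ]
}}

```text
t: 7.8
position: [0.4712, -0.0242, 0.1384]
ee_rot: [-3.14, -0.008, 0.024]
force: [1.3, -0.2, 0.7]
gripper_width: 0.499
grip_force: 0.0
```

```bash
python3 - <<'E'
from rig import *
from h import *
s=get_state();print(s["position"],s["ee_rot"],s["force"],s["gripper_width"])
i=camera_info("wrist");p,d=read_camera("wrist");K,T=i["intrinsics"],i["camera_from_world"]
np.savez("pics/w4.npz",p=p,d=d,K=K,T=T);cv2.imwrite("pics/w4.png",p)
P=cloud(K,T,d)
print("knob");comps(P,.1,.12,(.42,.51,-.07,.02))
print("handle");comps(P,.095,.115,(.54,.65,-.07,.04))
print(proj(K,T,[.4675,-.0232,.069]),proj(K,T,[.5875,-.02,.096]))
E
```

```text
[ 0.47121218 -0.02420897  0.13839137] [-3.14037149 -0.00835297  0.02433922] [ 1.25492011 -0.15737845  0.68124059] 0.4989726083987584
knob
[308 196  18  57 866] mean [ 0.4697 -0.0241  0.1102] med z 0.1106 rect c [ 0.4687 -0.0244] size [0.0408 0.0121] axis deg -178.2
handle
[ 305    0   20   92 1742] mean [ 0.586  -0.0204  0.105 ] med z 0.1051 rect c [ 0.5855 -0.0203] size [0.0513 0.0116] axis deg -178.4
(np.float64(315.59285439355943), np.float64(209.72664905794502)) (np.float64(314.5154655157496), np.float64(45.49452668361744))
```

View pics/w4.png

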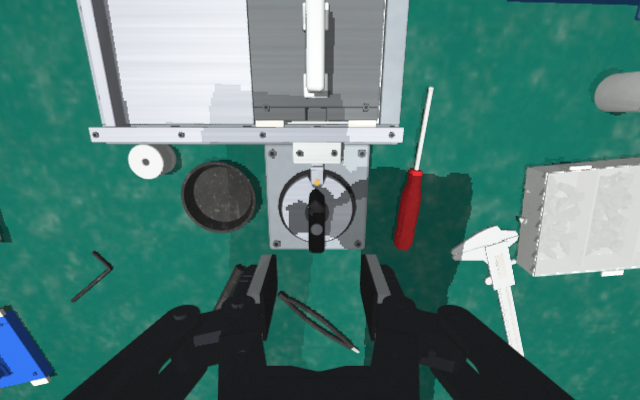

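The bar now points along +x with the roller at (316,180) in the notch. I'll check the yellow bolt dot numerically while moving to the handle. That was the 10th picture, so everything from here is numbers only.

Request:
{"api": "play_rows", "payload": {
  "plan": [
    [2,-0.05,0,0,0.5],
    [2.5,-0.05,0,0,0.5],
    [2.5,0,0,0,0.5],
    [2.5,0,0,0,0.5],
    [2.0,0,0,0,0.5],
    [0,0,1.5,0,0.5],
    [0,0,1.5,0,0.5],
    [0,0,0.5,0,0.5],
    [0,0,0,0,0.5],
    [0,0,0,0,0.5]
  ]
}}

```text
t: 8.68
position: [0.5824, -0.0198, 0.0975]
ee_rot: [3.141, 0.001, 0.025]
force: [0.6, -0.1, 0.2]
gripper_width: 0.499
grip_force: 0.0
```

```bash
python3 - <<'E'
from rig import *
from h import *
s=get_state();print(s["position"],s["ee_rot"],s["force"],s["gripper_width"],s["joints"].round(2))
a=np.load("pics/w4.npz");p,d,K,T=a["p"],a["d"],a["K"],a["T"]
def dot(p,K,T):
    h=cv2.cvtColor(p,cv2.COLOR_BGR2HSV);m=cv2.inRange(h,(15,90,120),(35,255,255))
    k,l,st,ce=cv2.connectedComponentsWithStats(m)
    for j in range(1,k):
        q=ray(K,T,*ce[j],.075)
        if np.hypot(*(q[:2]-[.495,-.022]))<.03:print("dot",q.round(4),st[j,4])
dot(p,K,T);b=np.load("pics/w1.npz");dot(b["p"],b["K"],b["T"])
i=camera_info("wrist");p,d=read_camera("wrist");K,T=i["intrinsics"],i["camera_from_world"];dot(p,K,T)
P=cloud(K,T,d);np.savez("pics/w5.npz",p=p,d=d,K=K,T=T)
print("handle");comps(P,.098,.112,(.54,.65,-.07,.04))
print("fingers");comps(P,.113,.16,(.54,.65,-.09,.05))
E
```

```text
[ 0.58236079 -0.0198269   0.09753238] [3.14142541e+00 8.23624746e-04 2.52766322e-02] [ 0.55341861 -0.09131841  0.24966981] 0.4991136713415045 [-0.56  0.42  0.7   1.65 -0.29  1.18 -1.33]
dot [ 0.4927 -0.0236  0.075 ] 26
dot [ 0.5011 -0.0212  0.075 ] 14
dot [ 0.4958 -0.0234  0.075 ] 28
handle
[ 308  188   21   89 1710] mean [ 0.5903 -0.0204  0.1049] med z 0.1051 rect c [ 0.588  -0.0205] size [0.056  0.0119] axis deg -178.4
fingers
[237 255  41  65 945] mean [0.5874 0.0044 0.1498] med z 0.1503 rect c [0.5818 0.007 ] size [0.0233 0.014 ] axis deg -154.2
[360 255  41  65 944] mean [ 0.5888 -0.0463  0.1499] med z 0.1505 rect c [ 0.5847 -0.0439] size [0.0141 0.0232] axis deg 157.6
```

Request:
{"api": "play_rows", "payload": {
  "plan": [
    [0.5,0.1,1.2,0,0.5],
    [0,0,1.2,0,0.5],
    [0,0,1.2,0,0.5],
    [0,0,0.8,0,0.5],
    [0,0,0.6,0,0.5],
    [0,0,0.5,0,0.5],
    [0,0,0.2,0,0.5],
    [0,0,0,0,0.5],
    [0,0,0,0,0.5],
    [0,0,0,0,0.5]
  ]
}}

```text
t: 9.57
position: [0.5882, -0.0206, 0.041]
ee_rot: [3.142, -0.001, 0.026]
force: [0.3, 0.4, -0.6]
gripper_width: 0.5
grip_force: 0.0
```

```bash
python3 - <<'E'
from rig import *
from h import *
s=get_state();print(s["position"],s["ee_rot"],s["force"],s["gripper_width"])
def dot(p,d,K,T):
    h=cv2.cvtColor(p,cv2.COLOR_BGR2HSV);m=cv2.inRange(h,(15,90,120),(35,255,255))
    k,l,st,ce=cv2.connectedComponentsWithStats(m);P=cloud(K,T,d)
    for j in range(1,k):
        q=ray(K,T,*ce[j],.075)
        if np.hypot(*(q[:2]-[.495,-.022]))<.03:
            z=np.median(P[l==j],0);print("dot",z.round(4),"at z.069",ray(K,T,*ce[j],.069).round(4))
for n in("w1","w4","w5"):
    a=np.load(f"pics/{n}.npz");dot(a["p"],a["d"],a["K"],a["T"])
i=camera_info("wrist");p,d=read_camera("wrist");K,T=i["intrinsics"],i["camera_from_world"];dot(p,d,K,T)
P=cloud(K,T,d)
print("handle");comps(P,.098,.109,(.54,.65,-.045,.005))
for y0,y1 in((0,.04),(-.08,-.04)):
    m=(P[...,0]>.56)&(P[...,0]<.62)&(P[...,1]>y0)&(P[...,1]<y1)&(P[...,2]>.073);print("finger zmin",np.percentile(P[m][:,2],[1,5]),np.median(P[m],0))
E
```

```text
[ 0.58816392 -0.02061643  0.04100698] [ 3.14159234e+00 -8.94346313e-04  2.55100451e-02] [ 0.25410471  0.35425599 -0.55245674] 0.5001824231660589
dot [ 0.5016 -0.0228  0.0704] at z.069 [ 0.5019 -0.0235  0.069 ]
dot [ 0.4915 -0.0238  0.0702] at z.069 [ 0.4913 -0.0236  0.069 ]
dot [ 0.492  -0.0233  0.0702] at z.069 [ 0.4908 -0.0235  0.069 ]
handle
[ 301  236   29  117 3134] mean [ 0.5918 -0.0204  0.1048] med z 0.105 rect c [ 0.5881 -0.0204] size [0.0568 0.012 ] axis deg -178.5
[254 270  19  59 370] mean [0.5926 0.0008 0.1036] med z 0.1036 rect c [ 5.882e-01 -4.000e-04] size [0.0231 0.0054] axis deg -170.2
[365 271  11  56 267] mean [ 0.5916 -0.0435  0.1036] med z 0.1037 rect c [ 0.5888 -0.0435] size [0.0021 0.023 ] axis deg 179.2
finger zmin [0.0887924 0.104504 ] [0.59817306 0.02297011 0.13799601]
finger zmin [0.08541808 0.09812922] [ 0.60040867 -0.06421006  0.13721359]
```

The bolt has travelled 10 mm (dot x 0.5016 → 0.4915), so it is in the notch. I'll grip the handle.

Request:
{"api": "play_rows", "payload": {
  "plan": [
    [0,0,0.2,0,0.5],
    [0,0,0.2,0,0.5],
    [0,0,0,0,0.5],
    [0,0,0,0,0],
    [0,0,0,0,0],
    [0,0,0,0,0],
    [0,0,0,0,0],
    [0,0,0,0,0],
    [0,0,0,0,0],
    [0,0,0,0,0]
  ],
  "grip_force": 50
}}

```text
t: 10.45
position: [0.5879, -0.0204, 0.0367]
ee_rot: [-3.141, -0.0, 0.026]
force: [-0.7, 2.3, 3.3]
gripper_width: 0.132
grip_force: 49.5
```

Request:
{"api": "play_rows", "payload": {
  "plan": [
    [0,0,-0.2,0,0],
    [0,0,-0.2,0,0],
    [0,0,-0.2,0,0],
    [0,0,-0.2,0,0],
    [0,0,-0.1,0,0],
    [0,0,0,0,0],
    [0,0,0,0,0],
    [0,0,0,0,0],
    [0,0,0,0,0],
    [0,0,0,0,0]
  ]
}}

```text
t: 11.28
position: [0.5877, -0.0206, 0.0454]
ee_rot: [3.142, 0.0, 0.025]
force: [0.1, -0.0, -4.3]
gripper_width: 0.136
grip_force: 48.7
```

```bash
python3 - <<'E'
from rig import *
s=get_state();print(s["position"],s["ee_rot"],s["force"],s["ft_torque"],s["gripper_width"])
E
```

```text
[ 0.5876687  -0.02058536  0.04538165] [3.14151185e+00 2.32971917e-04 2.54827185e-02] [ 0.06070822 -0.02484341 -4.26613409] [-0.00946682 -0.01613022 -0.02331344] 0.135733499245005
```

Request:
{"api": "play_rows", "payload": {
  "plan": [
    [0,-0.5,0,0,0],
    [0,-1,0,0,0],
    [0,-1.2,0,0,0],
    [0,-1.2,0,0,0],
    [0,-1.2,0,0,0],
    [0,-1.2,0,0,0],
    [0,-1.2,0,0,0],
    [0,-1.0,0,0,0],
    [0,-0.8,0,0,0],
    [0,-0.3,0,0,0]
  ]
}}

```text
t: 12.12
position: [0.5852, 0.0777, 0.0454]
ee_rot: [-3.141, 0.0, 0.028]
force: [-0.5, 0.6, -4.3]
gripper_width: 0.132
grip_force: 48.8
```

```bash
python3 - <<'E'
from rig import *
s=get_state();print(s["position"],s["ee_rot"],s["force"],s["ft_torque"],s["gripper_width"])
E
```

```text
[0.58516703 0.07768263 0.04535294] [-3.14100943e+00  2.42663652e-04  2.76958920e-02] [-0.47496452  0.59869206 -4.27593063] [0.04128374 0.03162219 0.04030733] 0.13198987104799967
```

Request:
{"api": "play_rows", "payload": {
  "plan": [
    [0,-0.1,0.1,0,0],
    [0,-0.1,0.1,0,0],
    [0,-0.1,0,0,0],
    [0,-0.1,0,0,0],
    [0,-0.1,0,0,0],
    [0,-0.05,0,0,0],
    [0,-0.05,0,0,0],
    [0,-0.05,0,0,0],
    [0,0,0,0,0],
    [0,0,0,0,0]
  ]
}}

```text
t: 12.95
position: [0.5851, 0.0819, 0.0435]
ee_rot: [3.142, 0.0, 0.026]
force: [0.0, -0.7, -3.9]
gripper_width: 0.135
grip_force: 48.8
```

Request:
{"api": "play_rows", "payload": {
  "plan": [
    [0,-0.05,0,0,0],
    [0,-0.05,0,0,0],
    [0,-0.05,0,0,0],
    [0,-0.05,0,0,0],
    [0,-0.05,0,0,0],
    [0,-0.05,0,0,0],
    [0,0,0,0,0],
    [0,0,0,0,0],
    [0,0,0,0,0],
    [0,0,0,0,0]
  ]
}}

```text
t: 13.78
position: [0.585, 0.084, 0.0435]
ee_rot: [3.141, 0.0, 0.025]
force: [-1.1, -5.3, -1.1]
gripper_width: 0.133
grip_force: 49.1
```

The hatch is against the stop (−5.3 N). Next I'll lower it onto the deck.

Request:
{"api": "play_rows", "payload": {
  "plan": [
    [0,-0.05,0,0,0],
    [0,0,0.05,0,0],
    [0,0,0.05,0,0],
    [0,0,0.05,0,0],
    [0,0,0.05,0,0],
    [0,0,0,0,0],
    [0,0,0,0,0],
    [0,0,0,0,0],
    [0,0,0,0,0],
    [0,0,0,0,0]
  ]
}}

```text
t: 14.62
position: [0.5853, 0.084, 0.0426]
ee_rot: [3.141, -0.001, 0.024]
force: [-5.0, -5.9, 7.4]
gripper_width: 0.132
grip_force: 50.5
```

Request:
{"api": "play_rows", "payload": {
  "plan": [
    [0,0,0,0,0.2],
    [0,0,0,0,0.35],
    [0,0,0,0,0.45],
    [0,0,0,0,0.45],
    [0,0,0,0,0.45],
    [0,0,0,0,0.45],
    [0,0,-0.5,0,0.45],
    [0,0,-1.5,0,0.45],
    [0,0,-2.5,0,0.45],
    [0,0,-2.5,0,0.45]
  ]
}}

```text
t: 15.45
position: [0.5844, 0.0852, 0.112]
ee_rot: [3.141, 0.002, 0.025]
force: [0.4, 0.2, 0.4]
gripper_width: 0.452
grip_force: 0.0
```

Request:
{"api": "play_rows", "payload": {
  "plan": [
    [0,0,-2.5,0,0.45],
    [0,0,-2.5,0,0.45],
    [-2,0,0,0,0.45],
    [-2,0,0,0,0.45],
    [-2,0,0,0,0.45],
    [-2,0,0,0,0.45],
    [0,0,0,0,0.45],
    [0,0,0,0,0.45],
    [0,0,0,0,0.45],
    [0,0,0,0,0.45]
  ]
}}

```text
t: 16.28
position: [0.5058, 0.0833, 0.1617]
ee_rot: [3.141, -0.001, 0.025]
force: [0.3, 0.6, -0.8]
gripper_width: 0.451
grip_force: 0.0
```

```bash
python3 - <<'E'
from rig import *
from h import *
s=get_state();print(s["position"],s["force"],s["gripper_width"])
i=camera_info("wrist");p,d=read_camera("wrist");K,T=i["intrinsics"],i["camera_from_world"];P=cloud(K,T,d)
print("handle");comps(P,.1,.118,(.54,.65,.03,.14))
print("plate top");comps(P,.07,.0775,(.535,.64,.02,.15),200)
print("deck/hole");comps(P,.0,.064,(.535,.64,-.08,.15),200)
q=P[(P[...,2]>.07)&(P[...,2]<.0775)&(P[...,0]>.545)&(P[...,0]<.625)&(P[...,1]>.04)&(P[...,1]<.125)]
A=np.c_[q[:,:2]-q[:,:2].mean(0),np.ones(len(q))];print("plane",np.linalg.lstsq(A,q[:,2],rcond=None)[0])
print("knob");comps(P,.1,.12,(.42,.51,-.07,.02))
h=cv2.cvtColor(p,cv2.COLOR_BGR2HSV);m=cv2.inRange(h,(15,90,120),(35,255,255));k,l,st,ce=cv2.connectedComponentsWithStats(m)
for j in range(1,k):
    r=ray(K,T,*ce[j],.07)
    if abs(r[0]-.495)<.03 and abs(r[1]+.023)<.03:print("dot",r,np.median(P[l==j],0))
# edges along y: z profile at x=.60
for y in np.arange(.02,.16,.004):
    m=(abs(P[...,1]-y)<.002)&(abs(P[...,0]-.61)<.008)&(P[...,2]>0)&(P[...,2]<.2);print(round(y,3),np.median(P[m][:,2]).round(4) if m.any() else None,end=" | ")
E
```

```text
[0.50579586 0.08333091 0.16172607] [ 0.3054427   0.64529718 -0.84839795] 0.45131771234163925
handle
[ 312   63   18   83 1388] mean [0.5867 0.0828 0.111 ] med z 0.1111 rect c [0.5852 0.0827] size [0.0552 0.012 ] axis deg -178.4
plate top
[  247    35   136   133 14699] mean [0.5893 0.0873 0.0737] med z 0.0736 rect c [0.5852 0.0867] size [0.1024 0.1042] axis deg -90.2
deck/hole
[ 238   35   17  128 1247] mean [0.5873 0.1456 0.0615] med z 0.0615 rect c [0.5859 0.1455] size [0.1019 0.0094] axis deg -179.1
[289  35  64   5 318] mean [0.637  0.0838 0.0615] med z 0.0615 rect c [0.637  0.0838] size [0.0034 0.0507] axis deg -88.5
[  375    35   151   134 17201] mean [ 0.5912 -0.0325  0.0369] med z 0.0383 rect c [ 0.5875 -0.0226] size [0.105  0.1147] axis deg -110.9
plane [ 0.00023324 -0.00045676  0.07357454]
knob
[432 231  24  49 819] mean [ 0.4695 -0.0221  0.109 ] med z 0.1103 rect c [ 0.4684 -0.0236] size [0.0417 0.0121] axis deg -178.7
dot [ 0.4920223  -0.02378233  0.07      ] [ 0.49202972 -0.02356834  0.07000029]
0.02 0.0556 | 0.024 0.0558 | 0.028 0.056 | 0.032 0.0617 | 0.036 0.0735 | 0.04 0.0736 | 0.044 0.0735 | 0.048 0.0736 | 0.052 0.0736 | 0.056 0.0736 | 0.06 0.0735 | 0.064 0.0735 | 0.068 0.0735 | 0.072 0.0734 | 0.076 0.0759 | 0.08 0.111 | 0.084 0.1112 | 0.088 0.1102 | 0.092 0.0746 | 0.096 0.0736 | 0.1 0.0735 | 0.104 0.0735 | 0.108 0.0733 | 0.112 0.0735 | 0.116 0.0734 | 0.12 0.0735 | 0.124 0.0735 | 0.128 0.0734 | 0.132 0.0749 | 0.136 0.0754 | 0.14 0.0749 | 0.144 0.0618 | 0.148 0.0616 | 0.152 0.0612 | 0.156 None |
```

The hatch lies flat, the knob is home and the bolt is in the notch. The handle measures 103.1 mm along, where about 104 is expected, so I'll nudge it gently to be sure it meets the stop.

Request:
{"api": "play_rows", "payload": {
  "plan": [
    [2.6,0,0,0,0.45],
    [2.6,0,0,0,0.45],
    [2.6,0,0,0,0.45],
    [0,0,2.5,0,0.45],
    [0,0,2.5,0,0.45],
    [0,0,2.5,0,0.45],
    [0,0,2,0,0.45],
    [0,0,1.4,0,0.45],
    [0,0,0.7,0,0.45],
    [0,0,0,0,0.45]
  ]
}}

```text
t: 17.17
position: [0.5822, 0.085, 0.0435]
ee_rot: [3.14, 0.003, 0.025]
force: [0.3, -0.5, 0.6]
gripper_width: 0.45
grip_force: 0.0
```

Request:
{"api": "play_rows", "payload": {
  "plan": [
    [0,-0.2,0,0,0.45],
    [0,-0.2,0,0,0.45],
    [0,-0.2,0,0,0.45],
    [0,-0.2,0,0,0.45],
    [0,-0.1,0,0,0.45],
    [0,-0.05,0,0,0.45],
    [0,-0.05,0,0,0.45],
    [0,-0.05,0,0,0.45],
    [0,0,0,0,0.45],
    [0,0,0,0,0.45]
  ]
}}

```text
t: 18.0
position: [0.5827, 0.0958, 0.0455]
ee_rot: [3.142, 0.0, 0.025]
force: [-0.2, -0.7, 0.3]
gripper_width: 0.451
grip_force: 0.0
```

Request:
{"api": "play_rows", "payload": {
  "plan": [
    [0,-0.05,0,0,0.45],
    [0,-0.05,0,0,0.45],
    [0,-0.05,0,0,0.45],
    [0,-0.05,0,0,0.45],
    [0,0,0,0,0.45],
    [0,0,0,0,0.45],
    [0,0,0,0,0.45],
    [0,0,0,0,0.45],
    [0,0,0,0,0.45],
    [0,0,0,0,0.45]
  ]
}}

```text
t: 18.83
position: [0.5827, 0.0972, 0.0455]
ee_rot: [3.141, 0.0, 0.025]
force: [0.4, -4.4, -0.5]
gripper_width: 0.453
grip_force: 2.4
```

Request:
{"api": "play_rows", "payload": {
  "plan": [
    [0,-0.05,0,0,0.45],
    [0,-0.05,0,0,0.45],
    [0,0,0,0,0.45],
    [0,0,0,0,0.45],
    [0,0,0,0,0.45],
    [0,0,0,0,0.45],
    [0,0,0,0,0.45],
    [0,0,0,0,0.45],
    [0,0,0,0,0.45],
    [0,0,0,0,0.45]
  ]
}}

```text
t: 19.67
position: [0.5828, 0.0972, 0.0455]
ee_rot: [3.14, 0.0, 0.024]
force: [-0.1, -7.3, 1.1]
gripper_width: 0.446
grip_force: 3.5
```

The force rose to 7.3 N with no further motion, so the hatch is against the stop. Now I'll back off, retreat and check.

Request:
{"api": "play_rows", "payload": {
  "plan": [
    [0,0.2,0,0,0.45],
    [0,0.5,0,0,0.45],
    [0,0.5,0,0,0.45],
    [0,0,0,0,0.45],
    [0,0,-1,0,0.45],
    [0,0,-2.5,0,0.45],
    [0,0,-2.5,0,0.45],
    [0,0,-2.5,0,0.45],
    [0,0,-2.5,0,0.45],
    [0,0,-1,0,0.45]
  ]
}}

```text
t: 20.5
position: [0.5847, 0.0872, 0.17]
ee_rot: [-3.14, -0.005, 0.026]
force: [0.1, 0.4, 1.4]
gripper_width: 0.454
grip_force: 0.0
```

Request:
{"api": "play_rows", "payload": {
  "plan": [
    [-2.6,0,0,0,0.45],
    [-2.6,0,0,0,0.45],
    [-2.6,0,0,0,0.45],
    [0,0,0,0,0.45],
    [0,0,0,0,0.45],
    [0,0,0,0,0.45],
    [0,0,0,0,0.45],
    [0,0,0,0,0.45],
    [0,0,0,0,0.45],
    [0,0,0,0,0.45]
  ]
}}

```text
t: 21.33
position: [0.5054, 0.0846, 0.1653]
ee_rot: [3.141, 0.0, 0.025]
force: [-0.7, 0.7, -0.5]
gripper_width: 0.45
grip_force: 0.0
```

```bash
python3 - <<'E'
from rig import *
from h import *
s=get_state();print(s["position"],s["force"])
i=camera_info("wrist");p,d=read_camera("wrist");K,T=i["intrinsics"],i["camera_from_world"];P=cloud(K,T,d)
print("handle");comps(P,.1,.118,(.54,.65,.03,.14))
print("knob");comps(P,.1,.12,(.42,.51,-.07,.02))
h=cv2.cvtColor(p,cv2.COLOR_BGR2HSV);m=cv2.inRange(h,(15,90,120),(35,255,255));k,l,st,ce=cv2.connectedComponentsWithStats(m)
for j in range(1,k):
    r=ray(K,T,*ce[j],.07)
    if abs(r[0]-.495)<.03 and abs(r[1]+.023)<.03:print("dot",r)
print("plate");comps(P,.07,.0775,(.535,.64,.02,.15),200)
ok=abs(P[...,0].max())>0
E
```

```text
[0.50537726 0.08463871 0.16529068] [-0.65463444  0.6581677  -0.54458008]
handle
[ 314   63   17   82 1367] mean [0.586  0.0828 0.111 ] med z 0.1111 rect c [0.5851 0.0826] size [0.0552 0.0119] axis deg -178.3
knob
[432 228  23  50 796] mean [ 0.4695 -0.0221  0.109 ] med z 0.1104 rect c [ 0.4684 -0.0238] size [0.0418 0.0124] axis deg -178.5
dot [ 0.4920801  -0.02386749  0.07      ]
plate
[  250    35   134   132 14370] mean [0.5894 0.0874 0.0737] med z 0.0736 rect c [0.5853 0.0866] size [0.1027 0.1044] axis deg -90.5
```

The hatch was already at the stop: the handle is in the same place after the nudge. I'm handing in.

```bash
python3 -c "
from rig import *
print(finish_job())"
```

```text
the job is handed in; nothing more can be done
None
```

The job is handed in at about 21 s: the knob is home with the bolt fully in the notch, and the hatch lies flat on the deck against the end stop. I touched none of the things around the box, though I didn't re-measure their positions at the end.

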